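# Hang a dental-model carrier on the snap hook inside the drying cabinet

## Robot

A 7-joint arm with a two-finger parallel gripper is mounted at the origin on the work surface. World frame = base frame: x ahead of the robot, y to its left, z up, the work surface at z = 0. Lengths are in m, angles in rad, forces in N, time in s.
With the tool pointing down it reaches from about 0.4 to 0.85 m from the base axis. Payload 10.4 kg.
Tool frame: the origin (TCP) lies between the finger pads; the fingertips stand 14 mm ahead of it and the grasp point (between the pads) lies 5 mm behind it; z points along the fingers, y is the line along which they close (so a half turn about z gives the same grasp; the last joint's range is limited). The gripper opens to 87 mm and grips with 3 to 60 N. Pads are 19 mm wide; open, the fingers measure 117 mm over their backs; the gripper's body (75 mm by 190 mm) begins 51 mm behind the grasp point.
Start: joints at [1.111, 0.332, -0.065, 1.46, 0.022, 1.35, -0.088], TCP at [0.264, -0.566, 0.237] pointing down, gripper open.
Joint ranges: [-2.6, 2.6], [-0.5, 2.12], [-1.47, 1.34], [0.16, 2.42], [-1.27, 4.41], [0.06, 2.06], [-2.6, 2.6]. Speed limits (rad/s): [2.22, 2.22, 2.79, 2.79, 3.14, 3.14, 3.14].

## Interface

Orientations are given as a unit quaternion [x, y, z, w].
In Python, from bench import * gives the robot as it stands.
- The arm moves only by the tool drive_tool, never from a script. Its argument "deltas" is a list of rows, each a list of 7 numbers: the turn, a rotation vector about the tool's x, y, z in degrees, then the shift along the tool's x, y, z in m, then the closure, from -1 (fully open) to 1 (shut). A call has 1 to 12 rows; each row is the pose to reach, as a shift and turn from the pose commanded when the call began, along the tool's axes at that moment; what a row does not reach only later rows make up. A row lasts 1/10 s, in which the tool goes at most 50 mm and 8.59 degrees, less where a joint would pass 70% of its speed; a pose out of reach is approached as far as the arm can. A call with a gripper value outside its range is refused whole. The fingers move at their own pace and stop on an object; "squeeze" is the grip in N (left out, the last holds). Time passes only in rows, so rows that repeat a pose let the fingers close. It gives the time, the measured TCP pose, the force and the opening at its end, in the units of the state.
- read_state(): the state, without advancing time (a new reading comes with each control period).
- camera(name): name is "scene" or "top" or "wrist"; returns (picture, depth): 480x640x3 uint8, red, green, blue; 480x640 float32, m along the optical axis (not along the pixel's ray), 0 where there is no reading.
- camera_params(name): a dict with "K" (3x3 intrinsics, pixels), "R" (3x3) and "t" (3): a world point X has camera coordinates R X + t; the wrist camera has in their place "mount" (4x4, takes a point from camera to tool coordinates, whose origin is the TCP and whose axes are the flange's). Camera axes: x right, y down, z forward; pixel columns grow to the right and rows downward; lengths in m; the calibration is good to about 2 mm. A picture is of the moment at which its call begins: read the wrist's pose just before it. camera_params takes no time and is no camera call.
- close_job(): hands the job in, once; it reports no verdict.
Trained networks look in the newest picture that a camera, given by its name, has taken for a name from the list of things; names that differ only in an ending like _2 or _b are one class to them, and where a whole thing is asked for, a point or a joint stands for the part that bears it (a point fixed in the world has none). Each returns a list of dicts, best first, with "score" (0 to 1); they miss things now and then, are a little off and sometimes report something else, mostly with a low value. They report only what shows in the picture. A call takes as long as a camera call.
- outline_of(label, camera): "pixels" (480x640 bool, what is visible of it) and "location" ([column, row] as shares, 0 to 1, of the picture: columns of its width, rows of its height, amid what is visible of it).
- tip_of(label, camera): "location" ([column, row] as shares, 0 to 1, of the picture: columns of its width, rows of its height: a listed point, or the origin of a listed thing).
The state is a dict: "time": time; "joint_positions": joint angles; "joint_vel": joint speeds; "joint_torque": joint torques, N m; "ee_pos": TCP position; "eef_rot": TCP orientation; "ft_force": force on the tool from outside, world axes, zero at the start; "torque": the same for the moment, N m; "width": finger opening in m.
Only numpy, scipy, OpenCV 4.12 (cv2) and the standard library are available. Lean on these libraries where they do the work, as an engineer would, in place of code of your own. Each camera call takes 0.05 s, during which the arm holds its last target. There are 200 camera calls.

## Task

Pick up the model carrier with the blue grip head and lower it through the slot in the roof of the white drying cabinet without touching the cabinet. Hang its steel bar on the red hook inside: bring the bar over the hook, feel for the hook's unknown height, and press down until the bar has snapped past the spring gate and is pressed home on the bottom of the hook with about 15 N (at least 10, never more than 25). Then let go so that it hangs still, and leave the orange carrier standing where it is.

Things in the scene. Friction and masses are not known exactly. Their poses are not given: they have to be found in the camera images.
- carrier: the carrier to hang, loose, upright, 0.16 to 0.26 kg. Origin: centre of its underside, z up. Plaster dental cast 30 (x) x 50 (y) mm at the bottom, top of its teeth at 19 mm; two steel side posts 6 (x) x 5 (y) mm at y = +-20.5 mm, 36 mm free between them, up to 124 mm, joined by the hanging bar and a top bar. The window under the hanging bar takes the hook. Either way round about z is equal
- hang_bar (a point): centre of the carrier's hanging bar: 8 mm round steel, along the carrier's y, 84 mm above its underside. Above it the frame is free for 34 mm (for the gate and plate), then a 6 mm top bar and a stem 6 (x) x 10 (y) mm up to the grip head
- grip_head (a point): centre of the carrier's blue grip head, 12 (x) x 26 (y) x 30 (z) mm, 157 mm above its underside, top at 172 mm; the place to grasp. With the carrier hung it stands above the cabinet's roof
- other_carrier: identical carrier with an orange grip head, origin at the centre of its underside: it must stay where it stands (it may be on either side of the blue one)
- cabinet: fixed white drying cabinet 180 (x) x 200 (y) x 145 mm high with a 6 mm floor, open only by the blue-edged slot in its 4 mm roof. Origin: centre of its underside; x points to its rear wall, z up
- slot (a point): centre of the roof slot, in the roof's top face, axes as the cabinet. The slot measures 80 (x) x 74 (y) mm. From above, the cast goes down in front (-x) of the hook; nothing may touch the slot edges
- hook_rail: fixed rail in the cabinet carrying the red hook; axes as the cabinet. Origin: where the bar's centre rests if the hook is at mid height, x +30, y 0, z 112 mm from the cabinet's origin. The hook is clamped anywhere from 12 mm below to 12 mm above; this height is NOT measured, so feel for it. The hook opens upward. More than 25 N on it is too much
- hook_plate (a point): point on the flat face of the hook's red back plate (for mid height), facing -x, 4 mm behind the seat; plate 20 mm wide (y), from 9 mm below to 27 mm above the bar's seat. The bar may press lightly on it and slide down it into the seat. The hook's floor is 14 mm wide in y and reaches 9 mm below the seat
- hook_mouth (a point): top of the hook's front post (for mid height), where the gate is hinged; 14 to 16 mm wide, 17.5 mm before and 16 mm above the seat; post front face 20 mm before the seat, highest point 18.5 mm above it. The bar comes in from -x above this, moves +x until just before the plate, then down through the gate
- gate (a joint): angle of the spring gate across the mouth, rad: 0 closed (level), up to about 1 as the bar pushes it down, back near 0 once the bar is below it. Passing it takes about 3 to 8 N; it snaps back when the bar is 1 to 2 mm above the seat; the seat then stops the bar hard

How it is judged:
By the outcome, as a careful person would: the job done as asked, in the order asked, and still so for the second after the job is handed in, with the robot touching nothing.
It also fails if it takes over 58 s, if anything falls off the work surface, if the arm or the gripper's body presses on something with over 40 N, if the wrist force passes 120 N, or if a joint passes its speed limit or range.

## Working session

There is one attempt and no reset: what is moved stays moved. The work goes in short steps, Python scripts to look and compute and a tool call to move; the robot and the scene stay as the last step left them, time stands still between calls to the robot, and variables do not carry over. Pictures are saved under pics/ and viewed, on a budget of 10 in all, crops included, one or two more only if the job needs it, and the job is handed in when it is done.

Besides the shell and the picture viewer there is one more tool, called after "Request:" by a JSON object that holds its "fn" and its "kwargs", one argument or row to a line. drive_tool: Moves the arm, as the interface text tells. Its arguments: {"type":"object","properties":{"deltas":{"type":"array"},"squeeze":{"type":"number"}},"required":["deltas"]}

```bash
mkdir -p pics; cat > h.py <<'E'
from bench import *
import numpy as np, cv2
from scipy.spatial.transform import Rotation as Ro
def cam(name):
    s=read_state(); p=camera_params(name); pic,d=camera(name)
    K=np.array(p["K"])
    if name=="wrist":
        T=np.eye(4);T[:3,:3]=Ro.from_quat(s["eef_rot"]).as_matrix();T[:3,3]=s["ee_pos"]
        T=T@np.array(p["mount"])
    else:
        M=np.eye(4);M[:3,:3]=p["R"];M[:3,3]=p["t"];T=np.linalg.inv(M)
    return pic,d,K,T
def cloud(d,K,T):
    v,u=np.mgrid[:480,:640]
    P=np.stack([(u-K[0,2])/K[0,0]*d,(v-K[1,2])/K[1,1]*d,d],-1)
    return P@T[:3,:3].T+T[:3,3]
def atz(loc,K,T,z):
    u,v=loc[0]*640,loc[1]*480
    r=T[:3,:3]@np.array([(u-K[0,2])/K[0,0],(v-K[1,2])/K[1,1],1]);o=T[:3,3]
    return o+r*(z-o[2])/r[2]
def save(n,pic): cv2.imwrite("pics/"+n,pic[:,:,::-1])
E
python3 - <<'E'
from h import *
print(read_state())
ims=[]
for c in ("scene","top"):
    pic,d,K,T=cam(c); ims.append(pic); P=cloud(d,K,T); print(c,T[:3,3],K[0,0])
    for l in ("carrier","grip_head","other_carrier","cabinet","slot","hook_rail","hook_plate","hook_mouth"):
        o=outline_of(l,c) if l!="slot" else []
        for r in o[:3]:
            m=r["pixels"]&(d>0); q=P[m]
            print(l,"out",round(r["score"],2),np.round(r["location"],3),m.sum(),np.round(np.median(q,0),3) if len(q) else "", np.round(np.percentile(q,98,axis=0),3) if len(q) else "")
        for r in tip_of(l,c)[:2]: print(l,"tip",round(r["score"],2),np.round(np.array(r["location"])*[640,480],1))
    save(c+"1.png",pic)
print(read_state()["time"])
E
```

```text
{'time': 0.0, 'joint_positions': array([ 1.1113694 ,  0.33287849, -0.06471676,  1.46095674,  0.0216059 ,
        1.34990945, -0.0885331 ]), 'joint_vel': array([-0.0014389 , -0.00122279,  0.00128809,  0.00144351, -0.00011575,
       -0.00012234,  0.00029242]), 'joint_torque': array([-3.26283098e-04, -6.23262048e+01,  2.47181748e-02, -3.89906394e+01,
       -6.13046600e-02,  3.97156260e-02,  1.21008802e-04]), 'ee_pos': array([ 0.26425826, -0.56596739,  0.23574248]), 'eef_rot': array([ 9.76241612e-01,  2.16683605e-01, -1.91196067e-04, -7.02510881e-04]), 'ft_force': array([-0.79593704, -0.33252904,  0.30341897]), 'torque': array([-0.00061935,  0.0559935 , -0.05634102]), 'width': 0.08722905323037988}
scene [ 1.45219505 -0.09307322  0.68488713] 566.6561781071738
carrier out 0.92 [0.678 0.511] 979 [0.514 0.236 0.086] [0.527 0.26  0.173]
carrier tip 0.76 [432.3 279.5]
grip_head out 0.84 [0.671 0.513] 1050 [0.514 0.237 0.083] [0.527 0.287 0.173]
grip_head tip 0.93 [433.3 211.1]
other_carrier out 0.59 [0.542 0.495] 982 [0.472 0.072 0.079] [0.486 0.13  0.173]
other_carrier tip 0.97 [343.8 273.1
[... 720 characters left out ...]
ut 0.84 [0.438 0.631] 444 [0.466 0.067 0.02 ] [0.479 0.094 0.175]
other_carrier tip 0.9 [282.1 303.2]
cabinet out 0.64 [0.287 0.567] 766 [0.51  0.232 0.05 ] [0.525 0.258 0.174]
cabinet out 0.6 [0.689 0.481] 16007 [ 0.587 -0.19   0.146] [ 0.675 -0.087  0.149]
cabinet tip 0.69 [419.9 241. ]
slot tip 0.61 [441.2 220.3]
slot tip 0.49 [441.3 205.3]
hook_rail out 0.8 [0.684 0.425] 376 [ 0.623 -0.183  0.138] [ 0.638 -0.172  0.152]
hook_rail tip 0.55 [436.2 207.7]
hook_plate out 0.89 [0.685 0.427] 377 [ 0.623 -0.183  0.138] [ 0.638 -0.172  0.152]
hook_plate tip 0.87 [441.8 207.2]
hook_mouth out 0.68 [0.682 0.426] 404 [ 0.623 -0.183  0.138] [ 0.648 -0.172  0.151]
hook_mouth tip 0.33 [421.9 238.6]
1.6
```

View pics/scene1.png

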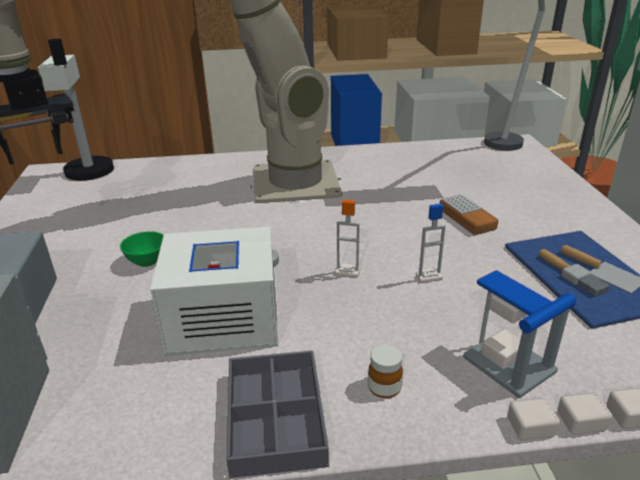

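View pics/top1.png

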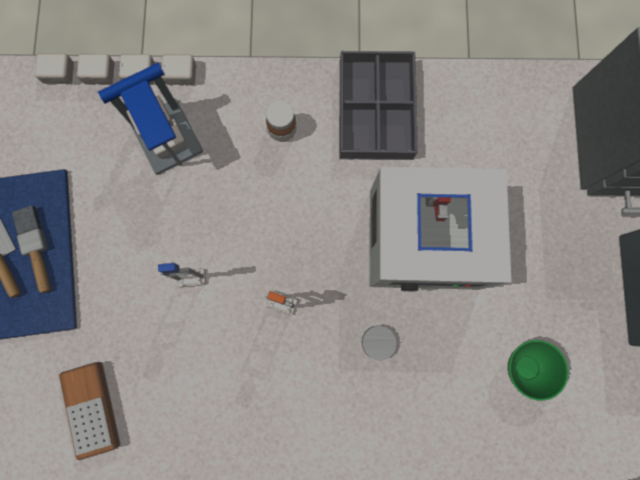

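```bash
python3 - <<'E'
from h import *
s=read_state(); print(Ro.from_quat(s["eef_rot"]).as_matrix().round(3)); print(np.array(camera_params("wrist")["mount"]).round(3))
for c in ("top","scene"):
    pic,d,K,T=cam(c);P=cloud(d,K,T)
    hsv=cv2.cvtColor(pic,cv2.COLOR_RGB2HSV)
    H,S,V=[hsv[...,i].astype(int) for i in range(3)]
    blue=(H>95)&(H<130)&(S>100)
    z=P[...,2]
    def rect(m,n):
        q=P[m][:,:2].astype(np.float32); r=cv2.minAreaRect(q*1000); print(c,n,m.sum(),np.round(r[0],1),np.round(r[1],1),round(r[2],1),"mean",q.mean(0).round(4),"z",np.median(P[m][:,2]).round(4))
    def big(m):
        n,l,st,_=cv2.connectedComponentsWithStats(m.astype(np.uint8)); return l==1+np.argmax(st[1:,4])
    left=P[...,1]>0.15
    if c=="top":
      rect(big(blue&left&(z>.166)&(z<.18)&(d>0)),"bluehead top")
      rect(big((H<25)&(S>120)&(z>.166)&(z<.185)&(P[...,1]>0)),"orange top")
      rect(big((z<.025)&(z>.012)&(d>0)&left),"cast blue")
    cabin=(P[...,1]<-.05)&(P[...,0]>.4)&(d>0)
    roof=big(cabin&(z>.138)&(z<.153)); rect(roof,"roof")
    e=blue&cabin&(z>.138)&(z<.155); rect(e,"slot edge")
    red=((H<8)|(H>172))&(S>120)&(V>80)&cabin; rect(big(red),"red"); q=P[big(red)]; print(np.percentile(q,[2,50,98],axis=0).round(4))
E
```

```text
[[ 0.906  0.423  0.   ]
 [ 0.423 -0.906 -0.   ]
 [ 0.     0.    -1.   ]]
[[-0.001 -0.954 -0.301  0.084]
 [ 1.    -0.001  0.001 -0.   ]
 [-0.001 -0.301  0.954 -0.148]
 [ 0.     0.     0.     1.   ]]
top bluehead top 123 [511.3 236.2] [10.9 25.8] 7.7 mean [0.5111 0.236 ] z 0.1725
top orange top 123 [468.7  71.2] [24.8 10.6] 71.7 mean [0.4686 0.0713] z 0.1725
top cast blue 6332 [556.2 524.9] [298.5 134.1] 8.6 mean [0.5527 0.5215] z 0.0135
top roof 12375 [ 589.1 -187.2] [201.3 181.1] 89.2 mean [ 0.5866 -0.1868] z 0.1461
top slot edge 538 [ 591.2 -186.9] [83.  89.2] 89.1 mean [ 0.5895 -0.1853] z 0.1468
top red 46 [ 625.9 -186.1] [ 6.1 17.5] 1.7 mean [ 0.6257 -0.1865] z 0.1501
[[ 0.6231 -0.1949  0.1467]
 [ 0.6257 -0.1866  0.1501]
 [ 0.6288 -0.1783  0.1521]]
scene roof 5869 [ 588.3 -186.9] [200.4 187.4] 89.4 mean [ 0.6021 -0.1878] z 0.1463
scene slot edge 259 [ 591.7 -187.7] [90.9 83.1] 0.1 mean [ 0.5957 -0.19  ] z 0.147
scene red 25 [ 627.2 -187.4] [18.8  6.2] 88.1 mean [ 0.6279 -0.1866] z 0.1494
[[ 0.625  -0.1962  0.1478]
 [ 0.6279 -0.1865  0.1494]
 [ 0.6304 -0.1782  0.1515]]
```

The scene camera view shows the blue carrier at about pixel (433, 245) and the orange one at (347, 240). The cabinet slot is at (215, 256), with red hook metal at (215, 265). In the top view the red hook sits at the +x end of the slot, at about (441, 205), so cabinet x ≈ world x. The plate top at z ≈ 0.149 suggests the hook is high, which I'll confirm by feel.

```bash
cat >> h.py <<'E'
def delta(pos,ang):
    "tool-frame delta to world pos, with tool y at world angle ang deg, pointing down"
    s=read_state(); R=Ro.from_quat(s["eef_rot"]); a=np.radians(ang)
    y=np.array([np.cos(a),np.sin(a),0]); z=np.array([0,0,-1.]); x=np.cross(y,z)
    G=Ro.from_matrix(np.stack([x,y,z],1))
    return np.round(np.degrees((R.inv()*G).as_rotvec()),2), np.round(R.inv().apply(np.array(pos)-s["ee_pos"]),4)
E
python3 - <<'E'
from h import *
print(delta([.505,.236,.28],7.7))
E
```

```text
(array([  0.  ,   0.  , -72.67]), array([ 0.5574, -0.6252, -0.0435]))
```

Request:
{"fn": "drive_tool", "kwargs": {
  "deltas": [
    [0, 0, -8, 0.02, -0.022, -0.043, -1],
    [0, 0, -16, 0.05, -0.055, -0.043, -1],
    [0, 0, -24, 0.085, -0.095, -0.043, -1],
    [0, 0, -32, 0.12, -0.135, -0.043, -1],
    [0, 0, -40, 0.155, -0.175, -0.043, -1],
    [0, 0, -48, 0.19, -0.213, -0.043, -1],
    [0, 0, -56, 0.223, -0.25, -0.043, -1],
    [0, 0, -64, 0.257, -0.288, -0.043, -1],
    [0, 0, -72.5, 0.29, -0.325, -0.043, -1],
    [0, 0, -72.5, 0.323, -0.362, -0.043, -1],
    [0, 0, -72.5, 0.357, -0.4, -0.043, -1],
    [0, 0, -72.5, 0.39, -0.437, -0.043, -1]
  ]
}}

```text
time: 2.9
ee_pos: [0.4298, -0.0143, 0.2799]
eef_rot: [0.659, 0.752, 0.0, 0.001]
ft_force: [1.6, -0.4, -0.5]
width: 0.0871
```

```bash
python3 - <<'E'
from h import *
print(delta([.505,.236,.28],7.7), read_state()["ee_pos"])
E
```

```text
(array([ 0.05,  0.06, -0.18]), array([ 2.383e-01,  1.073e-01, -2.000e-04])) [ 0.42980069 -0.01425031  0.27991368]
```

Request:
{"fn": "drive_tool", "kwargs": {
  "deltas": [
    [0, 0, 0, 0.045, 0.02, 0, -1],
    [0, 0, 0, 0.09, 0.041, 0, -1],
    [0, 0, 0, 0.135, 0.061, 0, -1],
    [0, 0, 0, 0.17, 0.077, 0, -1],
    [0, 0, 0, 0.2, 0.091, 0, -1],
    [0, 0, 0, 0.22, 0.1, 0, -1],
    [0, 0, 0, 0.229, 0.104, 0, -1],
    [0, 0, 0, 0.229, 0.104, 0, -1],
    [0, 0, 0, 0.229, 0.104, 0, -1],
    [0, 0, 0, 0.229, 0.104, 0, -1]
  ]
}}

```text
time: 3.9
ee_pos: [0.503, 0.2229, 0.2797]
eef_rot: [0.66, 0.751, -0.0, 0.001]
ft_force: [0.6, -0.2, -0.2]
width: 0.0871
```

```bash
python3 - <<'E'
from h import *
s=read_state(); print(s["ee_pos"],s["ft_force"])
pic,d,K,T=cam("wrist");P=cloud(d,K,T)
save("w1.png",pic)
for r in outline_of("grip_head","wrist")[:2]:
    m=r["pixels"]&(d>0); print(r["score"],m.sum(),np.median(P[m],0))
H,S,V=[x.astype(int) for x in cv2.split(cv2.cvtColor(pic,cv2.COLOR_RGB2HSV))]
m=(H>95)&(H<130)&(S>100)&(np.abs(P[...,2]-.172)<.005)
n,l,st,_=cv2.connectedComponentsWithStats(m.astype(np.uint8)); m=l==1+np.argmax(st[1:,4])
r=cv2.minAreaRect((P[m][:,:2]*1000).astype(np.float32)); print(r,m.sum(),P[m].mean(0),P[m][:,2].std())
E
```

```text
[0.50296825 0.22287781 0.2796764 ] [ 0.56385789 -0.16082478 -0.21560532]
0.62 2005 [0.50896941 0.24568359 0.10973405]
((510.7552185058594, 238.93630981445312), (10.552695274353027, 25.42987060546875), 8.235854148864746) 613 [0.51077397 0.23968331 0.17162521] 0.0008137327959727625
```

View pics/w1.png

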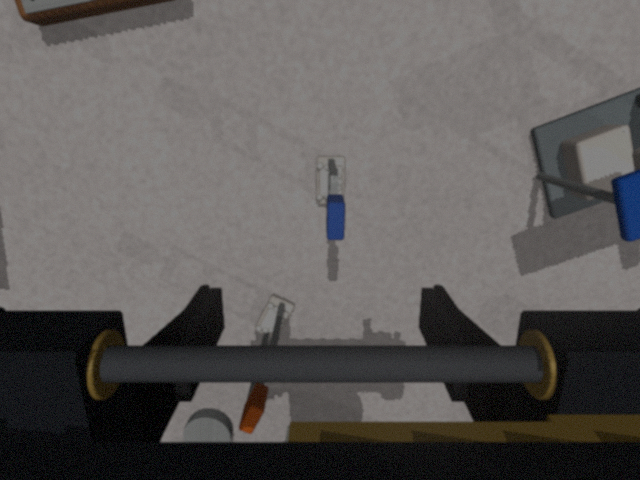

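Blue head is centred at about (335, 217), with the orange one behind at (254, 407). The position agrees with the top camera to 3 mm, so I'm descending.

```bash
python3 - <<'E'
from h import *
print(delta([.511,.2375,.152],8))
E
```

```text
(array([ 0.03,  0.05, -0.57]), array([0.0133, 0.0098, 0.1277]))
```

Request:
{"fn": "drive_tool", "kwargs": {
  "deltas": [
    [0, 0, -0.5, 0.008, 0.006, 0.01, -1],
    [0, 0, -0.5, 0.0133, 0.0098, 0.03, -1],
    [0, 0, -0.5, 0.0133, 0.0098, 0.055, -1],
    [0, 0, -0.5, 0.0133, 0.0098, 0.08, -1],
    [0, 0, -0.5, 0.0133, 0.0098, 0.1, -1],
    [0, 0, -0.5, 0.0133, 0.0098, 0.115, -1],
    [0, 0, -0.5, 0.0133, 0.0098, 0.124, -1],
    [0, 0, -0.5, 0.0133, 0.0098, 0.1277, -1],
    [0, 0, -0.5, 0.0133, 0.0098, 0.1277, -1],
    [0, 0, -0.5, 0.0133, 0.0098, 0.1277, -1]
  ]
}}

```text
time: 5.0
ee_pos: [0.5111, 0.2391, 0.1526]
eef_rot: [0.656, 0.755, 0.001, 0.0]
ft_force: [0.2, -0.5, -0.0]
width: 0.0869
```

```bash
python3 - <<'E'
from h import *
s=read_state(); print(s["ee_pos"],s["ft_force"])
pic,d,K,T=cam("wrist");save("w2.png",pic)
E
```

```text
[0.51113791 0.23911487 0.15260029] [ 0.18339743 -0.51790158 -0.02887648]
```

View pics/w2.png

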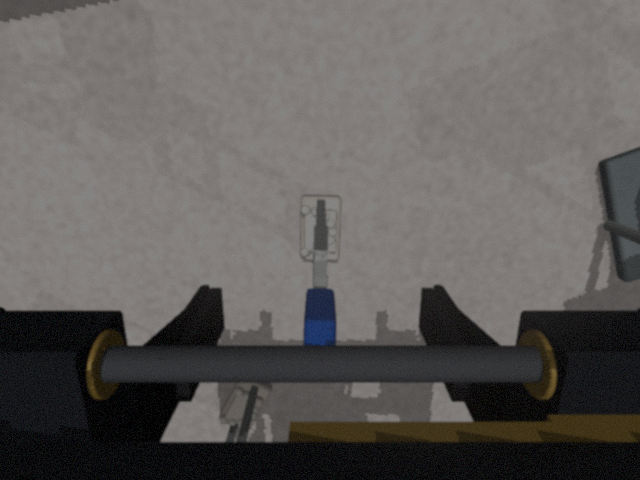

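The head is centred between the fingers at (320, 318). Closing with 45 N.

Request:
{"fn": "drive_tool", "kwargs": {
  "deltas": [
    [0, 0, 0, 0, 0, 0, 0.3],
    [0, 0, 0, 0, 0, 0, 0.5],
    [0, 0, 0, 0, 0, 0, 0.6],
    [0, 0, 0, 0, 0, 0, 1],
    [0, 0, 0, 0, 0, 0, 1],
    [0, 0, 0, 0, 0, 0, 1],
    [0, 0, 0, 0, 0, 0, 1],
    [0, 0, 0, 0, 0, 0, 1],
    [0, 0, 0, 0, 0, 0, 1]
  ],
  "squeeze": 45
}}

```text
time: 5.95
ee_pos: [0.5107, 0.2388, 0.1518]
eef_rot: [0.656, 0.755, -0.0, 0.0]
ft_force: [-0.6, 0.8, -0.9]
width: 0.023
```

Request:
{"fn": "drive_tool", "kwargs": {
  "deltas": [
    [0, 0, 0, 0, 0, 0, 1],
    [0, 0, 0, 0, 0, 0, 1],
    [0, 0, 0, 0, 0, 0, 1],
    [0, 0, 0, 0, 0, 0, 1],
    [0, 0, 0, 0, 0, 0, 1]
  ]
}}

```text
time: 6.45
ee_pos: [0.5108, 0.2388, 0.1518]
eef_rot: [0.656, 0.755, -0.0, 0.0]
ft_force: [-0.5, -0.1, -0.2]
width: 0.0118
```

Request:
{"fn": "drive_tool", "kwargs": {
  "deltas": [
    [0, 0, 0, 0, 0, -0.005, 1],
    [0, 0, 0, 0, 0, -0.015, 1],
    [0, 0, 0, 0, 0, -0.035, 1],
    [0, 0, 0, 0, 0, -0.065, 1],
    [0, 0, 0, 0, 0, -0.1, 1],
    [0, 0, 0, 0, 0, -0.135, 1],
    [0, 0, 0, 0, 0, -0.165, 1],
    [0, 0, 0, 0, 0, -0.19, 1],
    [0, 0, 0, 0, 0, -0.205, 1],
    [0, 0, 0, 0, 0, -0.21, 1],
    [0, 0, 0, 0, 0, -0.21, 1]
  ]
}}

```text
time: 7.55
ee_pos: [0.5107, 0.2391, 0.3625]
eef_rot: [0.656, 0.755, 0.0, 0.0]
ft_force: [-0.3, 0.0, -2.1]
width: 0.0115
```

```bash
python3 - <<'E'
from h import *
s=read_state(); print(s["ee_pos"],s["ft_force"],s["torque"],s["joint_positions"].round(2))
print(delta([.57,-.187,.362],-0.7))
E
```

```text
[0.51073626 0.23908574 0.36246111] [-0.28462776  0.01881174 -2.05437401] [-0.02908242 -0.1830044   0.02623565] [ 0.24  0.28 -0.94  1.37  0.22  1.6  -0.54]
(array([ 0.06, -0.02,  8.74]), array([-4.302e-01, -9.000e-04,  3.000e-04]))
```

Request:
{"fn": "drive_tool", "kwargs": {
  "deltas": [
    [0, 0, 0, -0.01, 0, 0, 1],
    [0, 0, 1, -0.035, 0, 0, 1],
    [0, 0, 2, -0.07, 0, 0, 1],
    [0, 0, 3, -0.115, 0, 0, 1],
    [0, 0, 4, -0.16, 0, 0, 1],
    [0, 0, 5, -0.205, 0, 0, 1],
    [0, 0, 6, -0.25, 0, 0, 1],
    [0, 0, 7, -0.295, 0, 0, 1],
    [0, 0, 8, -0.335, 0, 0, 1],
    [0, 0, 8.7, -0.37, 0, 0, 1],
    [0, 0, 8.7, -0.4, 0, 0, 1],
    [0, 0, 8.7, -0.415, 0, 0, 1]
  ]
}}

```text
time: 8.75
ee_pos: [0.5678, -0.1762, 0.3603]
eef_rot: [0.713, 0.701, -0.001, -0.001]
ft_force: [-0.3, -0.3, -1.3]
width: 0.0115
```

Request:
{"fn": "drive_tool", "kwargs": {
  "deltas": [
    [0, 0, 0, -0.01, 0, 0, 1],
    [0, 0, 0, -0.015, 0, 0, 1],
    [0, 0, 0, -0.015, 0, 0, 1],
    [0, 0, 0, -0.015, 0, 0, 1],
    [0, 0, 0, -0.015, 0, 0, 1],
    [0, 0, 0, -0.015, 0, 0, 1]
  ]
}}

```text
time: 9.35
ee_pos: [0.5686, -0.1862, 0.3621]
eef_rot: [0.711, 0.703, 0.0, 0.0]
ft_force: [0.6, 0.2, -1.3]
width: 0.0118
```

```bash
python3 - <<'E'
from h import *
s=read_state(); print(s["ee_pos"],s["ft_force"])
for c in ("wrist","scene","top"):
    pic,d,K,T=cam(c);P=cloud(d,K,T); save(c+"3.png",pic)
    H,S,V=[x.astype(int) for x in cv2.split(cv2.cvtColor(pic,cv2.COLOR_RGB2HSV))]
    z=P[...,2]; b=(H>95)&(H<130)&(S>100)&(z>.135)&(z<.155)&(abs(P[...,0]-.59)<.07)&(abs(P[...,1]+.187)<.07)
    if b.sum()>20: print(c,"slot",b.sum(),cv2.minAreaRect((P[b][:,:2]*1000).astype(np.float32)),np.percentile(P[b],[1,99],axis=0).round(4).tolist())
    r=((H<8)|(H>172))&(S>120)&(V>60)&(abs(P[...,0]-.61)<.06)&(abs(P[...,1]+.187)<.05)&(d>0)
    if r.sum()>5: print(c,"red",r.sum(),np.percentile(P[r],[2,25,50,75,98],axis=0).round(4).tolist())
    # carrier body
    q=(abs(P[...,0]-s["ee_pos"][0])<.05)&(abs(P[...,1]+.187)<.05)&(z>.185)&(z<.32)&(d>0)
    if q.sum()>20: print(c,"carrier",q.sum(),np.percentile(P[q],[1,50,99],axis=0).round(4).tolist())
w=np.vstack([cv2.imread("pics/wrist3.png"),]); 
a=cv2.imread("pics/scene3.png")[100:340,80:400]; a=cv2.resize(a,None,fx=1.25,fy=1.25)
b=cv2.resize(w,(400,300)); cv2.imwrite("pics/c3.png",np.hstack([a,b]))
E
```

```text
[ 0.56859905 -0.18624884  0.36207428] [ 0.64540728  0.22906495 -1.3043757 ]
wrist slot 1409 ((590.158935546875, -185.70095825195312), (82.44972229003906, 90.09282684326172), 89.2621841430664) [[0.5462, -0.2267, 0.1438], [0.6347, -0.1444, 0.1475]]
wrist red 225 [[0.6063, -0.1942, 0.1158], [0.6224, -0.1878, 0.1223], [0.6239, -0.1818, 0.148], [0.626, -0.1797, 0.1491], [0.6283, -0.1758, 0.1504]]
wrist carrier 2418 [[0.5548, -0.2096, 0.2138], [0.5694, -0.1751, 0.2264], [0.5841, -0.1615, 0.3168]]
scene slot 259 ((591.777099609375, -187.62713623046875), (82.67301177978516, 93.9781494140625), 89.91632843017578) [[0.5452, -0.2286, 0.1444], [0.6367, -0.1463, 0.1493]]
scene red 26 [[0.6259, -0.1968, 0.1488], [0.6269, -0.1918, 0.1496], [0.629, -0.1865, 0.1502], [0.6296, -0.1815, 0.151], [0.6313, -0.1783, 0.1521]]
scene carrier 857 [[0.5579, -0.2113, 0.2132], [0.5728, -0.1882, 0.2343], [0.586, -0.1639, 0.3172]]
top slot 454 ((590.8822631835938, -186.5067901611328), (82.38999938964844, 88.67912292480469), 89.3041000366211) [[0.5467, -0.2272, 0.1442], [0.635, -0.1452, 0.1498]]
top red 65 [[0.6094, -0.1951, 0.1172], [0.6228, -0.1895, 0.1232], [0.6247, -0.1841, 0.1494], [0.6267, -0.1821, 0.1506], [0.6282, -0.1777, 0.1523]]
top carrier 939 [[0.5546, -0.2116, 0.2155], [0.5672, -0.1837, 0.2281], [0.5832, -0.1635, 0.3148]]
```

View pics/c3.png

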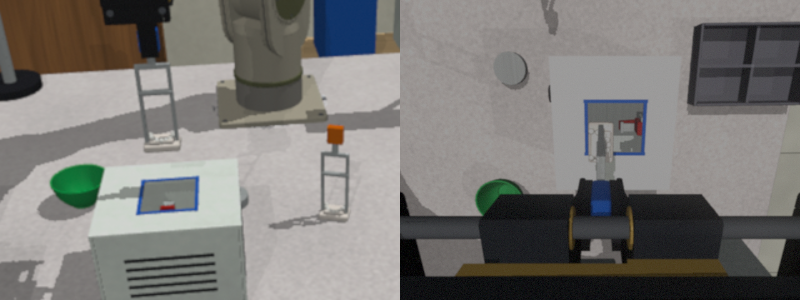

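The carrier hangs straight below the gripper, left of the hook in the wrist view, with the slot at (615, 128) and the red plate at (638, 125). The sizes and heights agree: the plate face is at x ≈ 0.6225, so the seat is at x ≈ 0.6187. Carrier centre is TCP + (1, −1) mm. I'll shift +5 mm in x and go down.

Request:
{"fn": "drive_tool", "kwargs": {
  "deltas": [
    [0, 0, 0, 0, 0.002, 0.003, 1],
    [0, 0, 0, 0, 0.005, 0.012, 1],
    [0, 0, 0, 0, 0.005, 0.025, 1],
    [0, 0, 0, 0, 0.005, 0.038, 1],
    [0, 0, 0, 0, 0.005, 0.05, 1],
    [0, 0, 0, 0, 0.005, 0.055, 1],
    [0, 0, 0, 0, 0.005, 0.055, 1],
    [0, 0, 0, 0, 0.005, 0.055, 1]
  ]
}}

```text
time: 10.3
ee_pos: [0.5736, -0.1872, 0.3072]
eef_rot: [0.711, 0.703, 0.0, 0.0]
ft_force: [0.1, -0.1, -1.1]
width: 0.0117
```

```bash
python3 - <<'E'
from h import *
s=read_state(); print(s["ee_pos"],s["ft_force"],delta([.5735,-.1855,.218],-0.7))
for c in ("wrist","top"):
    pic,d,K,T=cam(c);P=cloud(d,K,T); save(c+"4.png",pic); z=P[...,2]
    q=(abs(P[...,0]-.5735)<.025)&(abs(P[...,1]+.187)<.04)&(z>.158)&(z<.182)&(d>0)
    print(c,"cast",q.sum(),np.percentile(P[q],[1,50,99],axis=0).round(4).tolist())
E
python3 - <<'E'
import cv2
a=cv2.imread("pics/wrist4.png"); b=cv2.imread("pics/top4.png")
import numpy as np
cv2.imwrite("pics/c4.png",np.hstack([cv2.resize(a[100:400,150:490],(450,400)),cv2.resize(b[150:300,360:520],(350,400))]))
E
```

```text
[ 0.57360343 -0.18721626  0.30721836] [ 0.0653988  -0.11009627 -1.0545368 ] (array([0.03, 0.01, 0.02]), array([ 0.0017, -0.0002,  0.0892]))
wrist cast 1915 [[0.5598, -0.2107, 0.1591], [0.5738, -0.1807, 0.1702], [0.5892, -0.1623, 0.1753]]
top cast 569 [[0.56, -0.2119, 0.1604], [0.571, -0.1875, 0.172], [0.5892, -0.1639, 0.1796]]
```

View pics/c4.png

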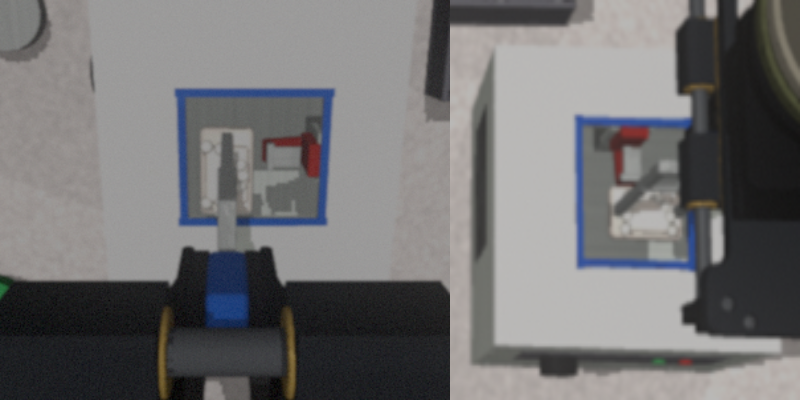

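The cast, at (225, 170) in the left panel, is inside the slot outline with clearance to the blue edges and to the hook post at (265, 150). Its measured x range is 0.560–0.589, between the slot edge at 0.551 and the post at 0.599. Continuing down.

Request:
{"fn": "drive_tool", "kwargs": {
  "deltas": [
    [0, 0, 0, 0, 0, 0.003, 1],
    [0, 0, 0, 0.001, 0, 0.012, 1],
    [0, 0, 0, 0.001, 0, 0.024, 1],
    [0, 0, 0, 0.001, 0, 0.037, 1],
    [0, 0, 0, 0.001, 0, 0.05, 1],
    [0, 0, 0, 0.001, 0, 0.063, 1],
    [0, 0, 0, 0.001, 0, 0.075, 1],
    [0, 0, 0, 0.001, 0, 0.084, 1],
    [0, 0, 0, 0.001, 0, 0.088, 1],
    [0, 0, 0, 0.001, 0, 0.089, 1],
    [0, 0, 0, 0.001, 0, 0.089, 1],
    [0, 0, 0, 0.001, 0, 0.089, 1]
  ]
}}

```text
time: 11.6
ee_pos: [0.5738, -0.1862, 0.2184]
eef_rot: [0.711, 0.703, 0.0, 0.0]
ft_force: [0.7, -0.0, -1.7]
width: 0.0118
```

```bash
python3 - <<'E'
from h import *
s=read_state(); print(s["ee_pos"],s["ft_force"])
for c in ("wrist","top"):
    pic,d,K,T=cam(c);P=cloud(d,K,T); save(c+"5.png",pic); z=P[...,2]
    H,S,V=[x.astype(int) for x in cv2.split(cv2.cvtColor(pic,cv2.COLOR_RGB2HSV))]
    r=((H<8)|(H>172))&(S>120)&(V>50)&(abs(P[...,0]-.61)<.06)&(abs(P[...,1]+.187)<.05)&(d>0)
    for lo,hi in ((.1,.125),(.125,.14),(.14,.156)):
        m=r&(z>lo)&(z<hi)
        if m.sum()>3: print(c,lo,m.sum(),np.percentile(P[m],[3,50,97],axis=0).round(4).tolist())
    # roof-level gray / carrier frame above roof
    q=(abs(P[...,0]-.5745)<.02)&(abs(P[...,1]+.187)<.03)&(z>.155)&(z<.195)&(d>0)
    if q.sum()>5: print(c,"frame",q.sum(),np.percentile(P[q],[2,50,98],axis=0).round(4).tolist())
a=cv2.imread("pics/wrist5.png"); b=cv2.imread("pics/top5.png")
cv2.imwrite("pics/c5.png",np.hstack([cv2.resize(a[40:340,150:490],(450,400)),cv2.resize(b[150:300,360:520],(350,400))]))
E
```

```text
[ 0.57382894 -0.18617881  0.21843251] [ 0.72673337 -0.02462892 -1.7380311 ]
wrist 0.1 368 [[0.5979, -0.1879, 0.1162], [0.6137, -0.1812, 0.12], [0.6254, -0.1759, 0.1244]]
wrist 0.125 127 [[0.5984, -0.1907, 0.1253], [0.6227, -0.1764, 0.1309], [0.6273, -0.1756, 0.1395]]
wrist 0.14 427 [[0.6224, -0.1941, 0.1421], [0.625, -0.1844, 0.1488], [0.6284, -0.1758, 0.15]]
wrist frame 746 [[0.5717, -0.1815, 0.158], [0.5747, -0.1677, 0.1901], [0.5777, -0.1631, 0.1916]]
top 0.1 21 [[0.6045, -0.186, 0.1156], [0.6152, -0.1822, 0.1208], [0.6235, -0.1807, 0.1232]]
top 0.14 20 [[0.6232, -0.184, 0.1446], [0.6259, -0.1798, 0.1503], [0.6279, -0.1771, 0.1514]]
top frame 76 [[0.5722, -0.1798, 0.1551], [0.5744, -0.1673, 0.1773], [0.5783, -0.1647, 0.1928]]
```

View pics/c5.png

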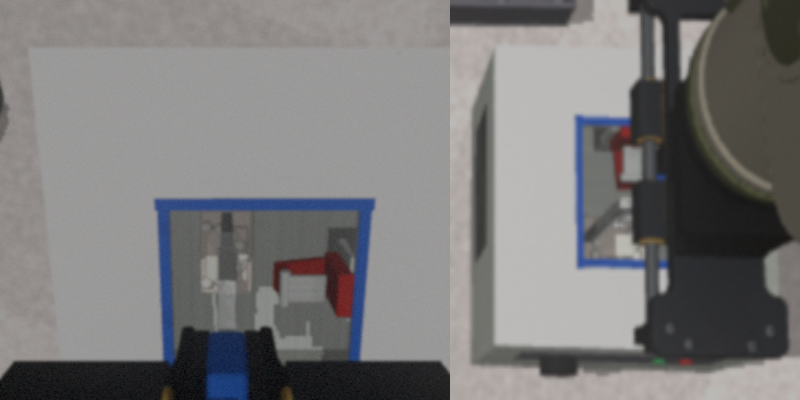

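The hook is seen clearly with its red post front at x ≈ 0.598, plate face at 0.6224 and grey gate, and the cast clears it. Bar centre is z ≈ 0.150, above the post top. Advancing in x.

Request:
{"fn": "drive_tool", "kwargs": {
  "deltas": [
    [0, 0, 0, 0, 0.002, 0, 1],
    [0, 0, 0, 0, 0.007, 0, 1],
    [0, 0, 0, 0, 0.013, 0, 1],
    [0, 0, 0, 0, 0.019, 0, 1],
    [0, 0, 0, 0, 0.025, 0, 1],
    [0, 0, 0, 0, 0.031, 0, 1],
    [0, 0, 0, 0, 0.036, 0, 1],
    [0, 0, 0, 0, 0.039, 0, 1],
    [0, 0, 0, 0, 0.041, 0, 1],
    [0, 0, 0, 0, 0.042, 0, 1],
    [0, 0, 0, 0, 0.0425, 0, 1],
    [0, 0, 0, 0, 0.0425, 0, 1]
  ]
}}

```text
time: 12.9
ee_pos: [0.616, -0.1867, 0.2179]
eef_rot: [0.711, 0.703, -0.0, 0.0]
ft_force: [-0.1, 0.2, -2.1]
width: 0.0119
```

```bash
python3 - <<'E'
from h import *
s=read_state(); print(s["ee_pos"],s["ft_force"])
pic,d,K,T=cam("wrist");P=cloud(d,K,T); save("wrist6.png",pic); z=P[...,2]
q=(abs(P[...,0]-.6175)<.02)&(abs(P[...,1]+.187)<.04)&(z>.18)&(z<.195)&(d>0)
print("frame",q.sum(),np.percentile(P[q],[2,50,98],axis=0).round(4).tolist())
for y0,y1 in ((-.19,-.165),(-.175,-.160)):
  for lo,hi in ((.14,.152),(.152,.185)):
    q=(abs(P[...,0]-.6175)<.02)&(P[...,1]>y0)&(P[...,1]<y1)&(z>lo)&(z<hi)&(d>0)
    if q.sum()>5:print(y0,lo,q.sum(),np.percentile(P[q],[2,50,98],axis=0).round(4).tolist())
cv2.imwrite("pics/c6.png",cv2.resize(cv2.imread("pics/wrist6.png")[120:400,180:500],(640,560)))
E
```

```text
[ 0.61595123 -0.18670326  0.21790788] [-0.11443806  0.24840237 -2.13213372]
frame 575 [[0.6138, -0.1819, 0.1811], [0.6167, -0.1715, 0.1898], [0.6195, -0.1638, 0.1914]]
-0.19 0.14 1033 [[0.601, -0.1896, 0.1401], [0.6304, -0.1803, 0.1457], [0.6373, -0.1662, 0.1515]]
-0.19 0.152 8 [[0.6133, -0.1741, 0.152], [0.617, -0.1667, 0.1522], [0.6206, -0.1655, 0.1535]]
-0.175 0.14 409 [[0.6134, -0.1746, 0.1412], [0.6327, -0.1667, 0.1456], [0.6372, -0.1605, 0.1518]]
-0.175 0.152 244 [[0.614, -0.1662, 0.1522], [0.6168, -0.164, 0.1692], [0.6201, -0.1635, 0.1847]]
```

View pics/c6.png

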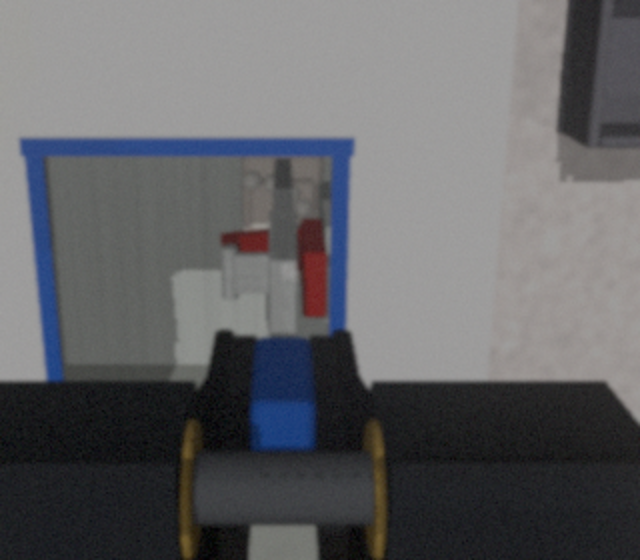

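The bar is about 1.5 mm before the plate face, with the red plate at (312, 268) right of the frame at (285, 290), and no contact force. I'll nudge 1 mm and feel downward.

Request:
{"fn": "drive_tool", "kwargs": {
  "deltas": [
    [0, 0, 0, 0, 0.0005, 0.001, 1],
    [0, 0, 0, 0, 0.001, 0.003, 1],
    [0, 0, 0, 0, 0.001, 0.005, 1],
    [0, 0, 0, 0, 0.001, 0.007, 1],
    [0, 0, 0, 0, 0.001, 0.008, 1],
    [0, 0, 0, 0, 0.001, 0.008, 1]
  ],
  "squeeze": 60
}}

```text
time: 13.55
ee_pos: [0.6171, -0.1867, 0.21]
eef_rot: [0.711, 0.703, 0.0, 0.0]
ft_force: [-0.0, -0.0, 0.5]
width: 0.0114
```

Request:
{"fn": "drive_tool", "kwargs": {
  "deltas": [
    [0, 0, 0, 0, 0, 0.001, 1],
    [0, 0, 0, 0, 0, 0.002, 1],
    [0, 0, 0, 0, 0, 0.003, 1],
    [0, 0, 0, 0, 0, 0.004, 1],
    [0, 0, 0, 0, 0, 0.005, 1],
    [0, 0, 0, 0, 0, 0.005, 1]
  ]
}}

```text
time: 14.15
ee_pos: [0.6171, -0.1867, 0.2048]
eef_rot: [0.711, 0.703, 0.0, 0.0]
ft_force: [-1.4, 0.4, 2.7]
width: 0.0115
```

Request:
{"fn": "drive_tool", "kwargs": {
  "deltas": [
    [0, 0, 0, 0, 0, 0.001, 1],
    [0, 0, 0, 0, 0, 0.002, 1],
    [0, 0, 0, 0, 0, 0.003, 1],
    [0, 0, 0, 0, 0, 0.004, 1],
    [0, 0, 0, 0, 0, 0.005, 1],
    [0, 0, 0, 0, 0, 0.005, 1]
  ]
}}

```text
time: 14.75
ee_pos: [0.6172, -0.1867, 0.1998]
eef_rot: [0.711, 0.703, 0.0, 0.0]
ft_force: [0.9, -0.4, 1.7]
width: 0.0117
```

Gate contact felt at TCP z ≈ 0.210, which matches a seat near TCP 0.190. Continuing in smaller steps.

Request:
{"fn": "drive_tool", "kwargs": {
  "deltas": [
    [0, 0, 0, 0, 0, 0.001, 1],
    [0, 0, 0, 0, 0, 0.002, 1],
    [0, 0, 0, 0, 0, 0.003, 1],
    [0, 0, 0, 0, 0, 0.004, 1],
    [0, 0, 0, 0, 0, 0.005, 1],
    [0, 0, 0, 0, 0, 0.006, 1],
    [0, 0, 0, 0, 0, 0.006, 1]
  ]
}}

```text
time: 15.45
ee_pos: [0.6171, -0.1866, 0.1936]
eef_rot: [0.711, 0.703, 0.0, 0.0]
ft_force: [3.5, -0.3, -0.6]
width: 0.0113
```

Request:
{"fn": "drive_tool", "kwargs": {
  "deltas": [
    [0, 0, 0, 0, 0, 0.0007, 1],
    [0, 0, 0, 0, 0, 0.0014, 1],
    [0, 0, 0, 0, 0, 0.0014, 1]
  ]
}}

```text
time: 15.75
ee_pos: [0.6161, -0.1867, 0.1917]
eef_rot: [0.711, 0.703, -0.001, -0.001]
ft_force: [-0.4, -0.0, -2.2]
width: 0.0114
```

Request:
{"fn": "drive_tool", "kwargs": {
  "deltas": [
    [0, 0, 0, 0, 0, 0.0005, 1],
    [0, 0, 0, 0, 0, 0.001, 1],
    [0, 0, 0, 0, 0, 0.001, 1]
  ]
}}

```text
time: 16.05
ee_pos: [0.6165, -0.1868, 0.191]
eef_rot: [0.711, 0.703, -0.0, -0.0]
ft_force: [0.4, -0.7, -1.0]
width: 0.0115
```

Request:
{"fn": "drive_tool", "kwargs": {
  "deltas": [
    [0, 0, 0, 0, 0, 0.0003, 1],
    [0, 0, 0, 0, 0, 0.0006, 1],
    [0, 0, 0, 0, 0, 0.0006, 1]
  ]
}}

```text
time: 16.35
ee_pos: [0.617, -0.1867, 0.1908]
eef_rot: [0.711, 0.703, -0.0, -0.0]
ft_force: [0.6, 0.5, -1.4]
width: 0.0113
```

Request:
{"fn": "drive_tool", "kwargs": {
  "deltas": [
    [0, 0, 0, 0, 0, 0.0003, 1],
    [0, 0, 0, 0, 0, 0.0006, 1],
    [0, 0, 0, 0, 0, 0.0006, 1]
  ]
}}

```text
time: 16.65
ee_pos: [0.617, -0.1867, 0.1902]
eef_rot: [0.711, 0.703, -0.0, 0.0]
ft_force: [0.5, 0.1, -1.9]
width: 0.0112
```

Request:
{"fn": "drive_tool", "kwargs": {
  "deltas": [
    [0, 0, 0, 0, 0, 0.0003, 1],
    [0, 0, 0, 0, 0, 0.0005, 1],
    [0, 0, 0, 0, 0, 0.0005, 1]
  ]
}}

```text
time: 16.95
ee_pos: [0.6171, -0.1867, 0.1901]
eef_rot: [0.711, 0.703, 0.0, 0.0]
ft_force: [-0.4, -0.6, 0.2]
width: 0.0116
```

Request:
{"fn": "drive_tool", "kwargs": {
  "deltas": [
    [0, 0, 0, 0, 0, 0.0003, 1],
    [0, 0, 0, 0, 0, 0.0005, 1],
    [0, 0, 0, 0, 0, 0.0005, 1]
  ]
}}

```text
time: 17.25
ee_pos: [0.6173, -0.1867, 0.19]
eef_rot: [0.711, 0.703, 0.0, 0.0]
ft_force: [-2.5, 0.6, 5.4]
width: 0.0117
```

Hard stop at TCP 0.190, and the force is rising at a constant position. Pressing home in small steps, with contact force ≈ Fz + 1.9.

Request:
{"fn": "drive_tool", "kwargs": {
  "deltas": [
    [0, 0, 0, 0, 0, 0.0003, 1],
    [0, 0, 0, 0, 0, 0.0003, 1],
    [0, 0, 0, 0, 0, 0.0003, 1]
  ]
}}

```text
time: 17.55
ee_pos: [0.6173, -0.1867, 0.1899]
eef_rot: [0.711, 0.703, 0.0, 0.001]
ft_force: [-1.5, 0.1, 7.5]
width: 0.0117
```

Request:
{"fn": "drive_tool", "kwargs": {
  "deltas": [
    [0, 0, 0, 0, 0, 0.0002, 1],
    [0, 0, 0, 0, 0, 0.0002, 1],
    [0, 0, 0, 0, 0, 0.0002, 1]
  ]
}}

```text
time: 17.85
ee_pos: [0.6174, -0.1867, 0.1899]
eef_rot: [0.711, 0.703, 0.0, 0.001]
ft_force: [-1.9, 0.7, 8.1]
width: 0.0113
```

Request:
{"fn": "drive_tool", "kwargs": {
  "deltas": [
    [0, 0, 0, 0, 0, 0.0004, 1],
    [0, 0, 0, 0, 0, 0.0004, 1],
    [0, 0, 0, 0, 0, 0.0004, 1]
  ]
}}

```text
time: 18.15
ee_pos: [0.6174, -0.1867, 0.1899]
eef_rot: [0.711, 0.703, 0.0, 0.001]
ft_force: [-2.5, 0.1, 10.8]
width: 0.0117
```

Request:
{"fn": "drive_tool", "kwargs": {
  "deltas": [
    [0, 0, 0, 0, 0, 0.0002, 1],
    [0, 0, 0, 0, 0, 0.0002, 1],
    [0, 0, 0, 0, 0, 0.0002, 1],
    [0, 0, 0, 0, 0, 0.0002, 1]
  ]
}}

```text
time: 18.55
ee_pos: [0.6175, -0.1867, 0.1898]
eef_rot: [0.711, 0.703, 0.0, 0.001]
ft_force: [-4.4, 0.3, 11.3]
width: 0.0116
```

Request:
{"fn": "drive_tool", "kwargs": {
  "deltas": [
    [0, 0, 0, 0, 0, 0.0003, 1],
    [0, 0, 0, 0, 0, 0.0003, 1],
    [0, 0, 0, 0, 0, 0.0003, 1],
    [0, 0, 0, 0, 0, 0.0003, 1],
    [0, 0, 0, 0, 0, 0.0003, 1]
  ]
}}

```text
time: 19.05
ee_pos: [0.6175, -0.1867, 0.1898]
eef_rot: [0.711, 0.703, 0.0, 0.001]
ft_force: [-4.0, 0.6, 12.2]
width: 0.0115
```

```bash
python3 - <<'E'
from h import *
f=[]
for c in ("wrist",)*3:
    pic,d,K,T=cam(c); s=read_state(); f.append(s["ft_force"].round(1))
save("wrist7.png",pic); print(f,s["ee_pos"],s["torque"])
cv2.imwrite("pics/c7.png",cv2.resize(pic[120:400,180:500,::-1],(640,560)))
E
```

```text
[array([-4.1,  0.9, 12.7]), array([-4.2,  1. , 13.5]), array([-3.9,  0.7, 13.6])] [ 0.61754646 -0.18673236  0.18978913] [0.09514833 1.06487283 0.02067648]
```

View pics/c7.png

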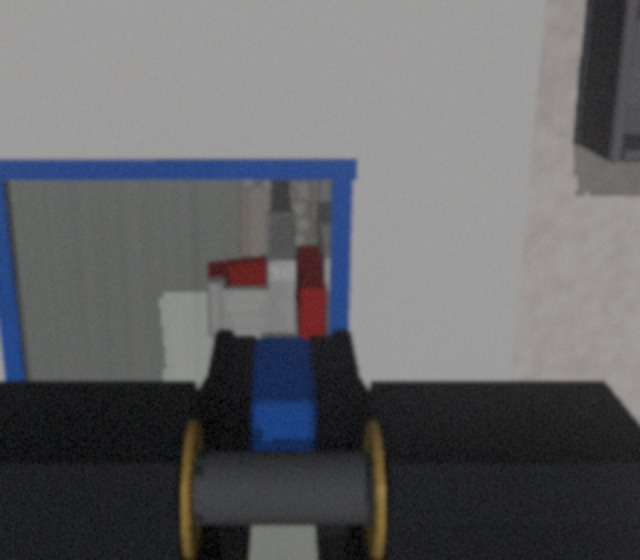

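Contact is about 15 N (Fz 13.5 + 1.9 weight), and the gate lies level again over the bar at (245, 305). Now I'll unload and then release.

Request:
{"fn": "drive_tool", "kwargs": {
  "deltas": [
    [0, 0, 0, 0, 0, -0.0005, 1],
    [0, 0, 0, 0, 0, -0.001, 1],
    [0, 0, 0, 0, 0, -0.0015, 1],
    [0, 0, 0, 0, 0, -0.0018, 1],
    [0, 0, 0, 0, 0, -0.0018, 1],
    [0, 0, 0, 0, 0, -0.0018, 1]
  ]
}}

```text
time: 19.8
ee_pos: [0.6173, -0.1867, 0.1898]
eef_rot: [0.711, 0.703, 0.0, 0.0]
ft_force: [1.9, -0.3, 2.6]
width: 0.0115
```

Request:
{"fn": "drive_tool", "kwargs": {
  "deltas": [
    [0, 0, 0, 0, 0, -0.0003, 1],
    [0, 0, 0, 0, 0, -0.0003, 1],
    [0, 0, 0, 0, 0, -0.0003, 1],
    [0, 0, 0, 0, 0, -0.0003, 1]
  ],
  "squeeze": 5
}}

```text
time: 20.2
ee_pos: [0.617, -0.1866, 0.1898]
eef_rot: [0.711, 0.703, -0.0, -0.0]
ft_force: [1.6, 0.4, 1.2]
width: 0.0124
```

Request:
{"fn": "drive_tool", "kwargs": {
  "deltas": [
    [0, 0, 0, 0, 0, 0, 0.7],
    [0, 0, 0, 0, 0, 0, 0.6],
    [0, 0, 0, 0, 0, 0, 0.5],
    [0, 0, 0, 0, 0, 0, 0.4],
    [0, 0, 0, 0, 0, 0, 0.2],
    [0, 0, 0, 0, 0, 0, 0],
    [0, 0, 0, 0, 0, 0, -0.2],
    [0, 0, 0, 0, 0, 0, -0.2],
    [0, 0, 0, 0, 0, 0, -0.2],
    [0, 0, 0, 0, 0, 0, -0.2]
  ]
}}

```text
time: 21.2
ee_pos: [0.617, -0.1867, 0.19]
eef_rot: [0.711, 0.703, 0.0, 0.0]
ft_force: [-0.1, 1.1, -0.2]
width: 0.0519
```

Released. Checking where the head sits between the fingers, then rising straight up.

```bash
python3 - <<'E'
from h import *
pic,d,K,T=cam("wrist"); P=cloud(d,K,T); s=read_state(); print(s["width"],s["ft_force"])
cv2.imwrite("pics/c8.png",cv2.resize(pic[120:400,180:500,::-1],(640,560)))
H,S,V=[x.astype(int) for x in cv2.split(cv2.cvtColor(pic,cv2.COLOR_RGB2HSV))]
m=(H>95)&(H<130)&(S>100)&(P[...,2]>.175)&(d>0)
print(m.sum(),np.percentile(P[m],[2,50,98],axis=0).round(4).tolist())
E
```

```text
0.05184613752318027 [ 0.60759368 -0.4063427  -0.01324707]
6238 [[0.5388, -0.184, 0.1873], [0.6067, -0.1612, 0.2662], [0.6962, -0.1475, 0.2864]]
```

View pics/c8.png

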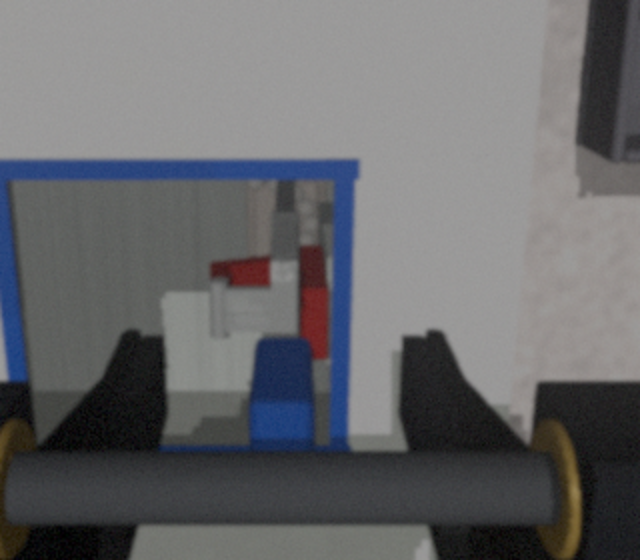

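The head, at (283, 390), is free midway between the fingers. Rising, with clearance on both sides.

Request:
{"fn": "drive_tool", "kwargs": {
  "deltas": [
    [0, 0, 0, 0, 0, -0.003, -0.2],
    [0, 0, 0, 0, 0, -0.01, -0.2],
    [0, 0, 0, 0, 0, -0.025, -0.2],
    [0, 0, 0, 0, 0, -0.045, -0.2],
    [0, 0, 0, 0, 0, -0.07, -0.2],
    [0, 0, 0, 0, 0, -0.095, -0.2],
    [0, 0, 0, 0, 0, -0.12, -0.2],
    [0, 0, 0, 0, 0, -0.14, -0.2],
    [0, 0, 0, 0, 0, -0.15, -0.2],
    [0, 0, 0, 0, 0, -0.15, -0.2],
    [0, 0, 0, 0, 0, -0.15, -0.2]
  ]
}}

```text
time: 22.35
ee_pos: [0.6169, -0.1866, 0.3394]
eef_rot: [0.711, 0.703, -0.0, -0.0]
ft_force: [-0.8, -0.7, -1.1]
width: 0.052
```

```bash
python3 - <<'E'
from h import *
s=read_state(); print(s["time"],s["ee_pos"],s["ft_force"])
for c in ("wrist","wrist","scene"):
    pic,d,K,T=cam(c);P=cloud(d,K,T); save(c+"9.png",pic); z=P[...,2]
    H,S,V=[x.astype(int) for x in cv2.split(cv2.cvtColor(pic,cv2.COLOR_RGB2HSV))]
    m=(H>95)&(H<130)&(S>100)&(z>.2)&(z<.218)&(abs(P[...,0]-.617)<.03)&(abs(P[...,1]+.187)<.04)&(d>0)
    if m.sum()>5: print(c,"head",m.sum(),cv2.minAreaRect((P[m][:,:2]*1000).astype(np.float32)),np.median(P[m],0))
    m=(H<25)&(S>120)&(z>.15)&(z<.185)&(abs(P[...,1]-.07)<.03)&(abs(P[...,0]-.47)<.03)
    if m.sum()>5: print(c,"orange",np.median(P[m],0))
a=cv2.imread("pics/wrist9.png"); b=cv2.imread("pics/scene9.png")
cv2.imwrite("pics/c9.png",np.hstack([cv2.resize(a,None,fx=.625,fy=.625),cv2.resize(b[100:400,80:480],(400,300))]))
E
```

```text
22.35 [ 0.61688235 -0.18660994  0.33940248] [-0.75429709 -0.65094964 -1.13432671]
wrist head 563 ((617.75244140625, -186.8457489013672), (26.124404907226562, 10.84709358215332), 89.03174591064453) [ 0.61746473 -0.18519739  0.2096091 ]
wrist head 555 ((617.4872436523438, -186.7295684814453), (26.06536865234375, 10.64635181427002), 89.65138244628906) [ 0.61775285 -0.18539851  0.20960773]
scene head 123 ((620.9945678710938, -188.8026123046875), (11.099615097045898, 24.454017639160156), 1.8503955602645874) [ 0.62270793 -0.18862576  0.20808915]
scene orange [0.4729014  0.06957174 0.16431604]
```

View pics/c9.png

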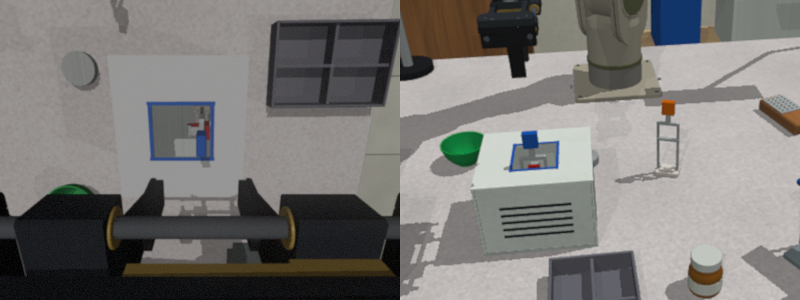

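The carrier hangs upright with its blue head at (530, 140) above the roof, and the orange carrier stands unmoved at (668, 140). Head top 0.2096 m puts the bar at 0.1216 m, matching the seat I felt, and it is steady in successive pictures.

```bash
python3 -c "
from bench import *
print(close_job())"
```

```text
the job is handed in; nothing more can be done
None
```

The blue carrier hangs on the red hook, released, and I handed the job in at about 22.5 s of the 58 s allowed. I viewed 10 pictures, and no verdict was reported.

**What I did:** I gripped the blue head at 45 N, raised to 60 N for the pressing. I lowered the carrier through the slot, moved the bar over the hook and felt downward. The spring gate resisted with about 4.6 N and then let go. The bar came to a hard stop at z ≈ 0.122 m, about 10 mm above mid height. I pressed it home with about 15 N (13.5 N measured plus about 1.9 N carrier weight), unloaded, opened the fingers and rose straight up.

**Last checks:**
- **Seat height:** The head top measured 0.2096 m, which puts the bar at 0.1216 m. That matches the stop I felt and the height of the red back plate.
- **Hanging still:** Two successive wrist pictures put the head within 0.3 mm of the same place.
- **Gate:** It looked level again above the bar. I judged this from the picture and the force drop, and did not measure its angle.
- **Cabinet:** No contact showed at the slot, either in the forces read at the end of each move or in the pictures.
- **Orange carrier:** It still stands where it was.

**Disagreement:** The scene camera put the hung head 3 to 5 mm further in x than the wrist camera did. I put this down to it seeing the head's side faces as well as the top.

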